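# Box up the slide cases, unlock the lid stay and shut the chest

## Task

Put every brown slide case, the stacked ones and the single ones, into the open grey storage chest, wholly below its rim. Only when all are in, lift the red knob at the knee of the folding stay until the knee passes its centre and the stay unlocks, then lower the lid under control, without letting it slam, until it is fully shut. Leave the dropper bottle and the yellow tape roll behind the chest where they are.

Things in the scene. Friction and masses are not known exactly. Their poses are not given: they have to be found in the camera images.
- chest: open storage chest, light grey, fixed to the desk, outside 190 (x) x 210 (y) x 72 mm high, walls and floor 6 mm. Things rest on the floor, 6 mm above the desk. Origin at the centre of its underside; +z up, -x its front (toward the robot), +x its rear, where the lid is hinged to the top edge; the folding stay is on its left outside (+y)
- lid_hinge (a point): middle of the lid's hinge axis, which is parallel to the chest's y; 99 mm behind the chest's origin and 74 mm up
- stay_pivot (a point): point on the axis of the stay's lower pivot on the chest, abreast of the knob's centre; the axis is parallel to the chest's y, 30 mm above the desk and 8 mm in front of the origin. The knob travels round this point on a circle of 85 mm radius in the chest's x-z plane
- lid_edge (a point): middle of the lid's free edge, on its outer face; 196 mm from the hinge axis. The lid is a grey panel 210 mm wide and 10 mm thick (outer face 8 mm from the plane through the hinge axis), blue outside, with a black tab, 70 mm wide, that reaches 15 mm beyond this edge
- lid (a joint): lid angle in rad: 0 to 0.05 = propped upright by the locked stay (a little play), 1.52 = fully shut on the chest. Its hinge is stiff (about 0.3 N m of friction): once the stay is unlocked the lid stays where it is left and must be moved down all the way
- stay_knob (a point): centre of the red knob at the stay's knee: a round bar parallel to the chest's y, 14 mm thick, 60 mm long, this point 43 mm left of the side wall; 19 mm head at its outer end. Locked, it is 93 mm up, 57 mm behind stay_pivot. To unlock, move it on its circle, up and then forward (-x); farther on, forward and down, it draws the lid down with it. It does not spin
- stay_arm (a joint): angle of the stay's lower arm in rad, growing as the knob moves up and forward on its circle: 0 = locked against its stop with the knee below centre, so that the lid cannot be pushed shut; 0.13 = knee straight; beyond that unlocked. It carries the lid with it: about 1.4 when the lid is at 0.78, 2.2 when the lid is shut
- case_1_c (a point): centre (half-way up) of a flat brown slide case, 34 (x) x 90 (y) x 12 mm (z) with a low stud on top that does not hinder stacking, about 60 g; lowest of the pile
- case_2_c (a point): centre (half-way up) of a flat brown slide case, 34 (x) x 90 (y) x 12 mm (z) with a low stud on top that does not hinder stacking, about 60 g; second of the pile, on the lowest one
- case_3_c (a point): centre (half-way up) of a flat brown slide case, 34 (x) x 90 (y) x 12 mm (z) with a low stud on top that does not hinder stacking, about 60 g; third of the pile, at the top; absent in some starts
- case_4_c (a point): centre (half-way up) of a flat brown slide case, 34 (x) x 90 (y) x 12 mm (z) with a low stud on top that does not hinder stacking, about 60 g; single case on the desk; absent in some starts
- case_5_c (a point): centre (half-way up) of a flat brown slide case, 34 (x) x 90 (y) x 12 mm (z) with a low stud on top that does not hinder stacking, about 60 g; single case on the desk; absent in some starts
- dropper: small amber dropper bottle, 33 mm wide and 88 mm high, standing on the desk in front of the chest; origin at the centre of its underside; bystander
- tape_roll: yellow tape roll, 68 mm wide and 48 mm high, lying flat on the desk behind the chest; origin at the centre of its underside; bystander
Mind the look-alikes: they are no part of the job. Leave any pink look-alike of the part that bears case_4_c alone.

How it is judged:
By the outcome, as a careful person would: the job done as asked, in the order asked, and still so for the second after the job is handed in, with the robot touching nothing.
Of case_3, case_4, case_5 only 1 to 3 are there at a start; the rules pass over those that are not, and their reading is None.
At some moment in a run one of case_4, case_5 may be knocked a few centimetres aside while the robot is not near it.
Once in a run the grip may slacken for a moment while it holds something.
It also fails if it takes over 210 s, if anything falls off the work surface, if the arm or the gripper's body presses on something with over 40 N, if the wrist force passes 120 N, or if a joint passes its speed limit or range.

## Robot

A 7-joint arm with a two-finger parallel gripper is mounted at the origin on a cart in front of the work surface, level with it; the furniture and walls round the work are solid. World frame = base frame: x ahead of the robot, y to its left, z up, the work surface at z = 0. Lengths are in m, angles in rad, forces in N, time in s.
With the tool pointing down it reaches from about 0.4 to 0.85 m from the base axis. Payload 10.4 kg.
Tool frame: the origin (TCP) lies midway between the tips of the shut fingers; the grasp point (between the pads) lies 19 mm behind it; z points along the fingers, y is the line along which they close (so a half turn about z gives the same grasp; the last joint's range is limited). The gripper opens to 85 mm and grips with 20 to 120 N. Pads are 22 mm wide; open, the fingers measure 114 mm over their backs; the gripper's body (76 mm by 85 mm) begins 54 mm behind the grasp point. The pads swing forward as they close: fully open they stand 13 mm farther back than shut.
Start: joints at [-1.337, 0.332, -0.065, 1.46, 0.022, 1.35, -0.088], TCP at [0.159, 0.605, 0.231] pointing down, gripper open.
Joint ranges: [-2.6, 2.6], [-0.5, 2.12], [-1.47, 1.34], [0.16, 2.42], [-1.27, 4.41], [0.06, 2.06], [-2.6, 2.6]. Speed limits (rad/s): [2.22, 2.22, 2.79, 2.79, 3.14, 3.14, 3.14].

## Interface

Orientations are given as a unit quaternion [x, y, z, w].
In Python, from plant import bot, vision gives the robot as it stands.
- The arm moves only by the shell command python3 -m inch 'ROWS' [OPENING] [FORCE]. ROWS is JSON, a list of rows, each a list of 2 entries, a list of its own where there are three numbers: the shift along the tool's x, y, z in m, then the turn, a rotation vector about the tool's x, y, z in rad. A call has exactly 5 rows; each row is the pose to reach, as a shift and turn from the pose commanded when the call began, along the tool's axes at that moment; what a row does not reach only later rows make up. A row lasts 1/12 s, in which the tool goes at most 41.7 mm and 7.16 degrees, less where a joint would pass 70% of its speed; a pose out of reach is approached as far as the arm can. A call with a gripper value outside its range is refused whole. OPENING is the closure, from -1 (fully open) to 1 (shut), set as the call begins (- or left out, the last holds). The fingers move at their own pace and stop on an object; FORCE is the grip in N (left out, the last holds). Time passes only in rows, so rows that repeat a pose let the fingers close, or fill a call up. It gives the time, the measured TCP pose, the force, the opening and the grip force at its end, in the units of the state.
- bot.read_state(): the state, without advancing time (a new reading comes with each control period).
- vision.grab_frame(name): name is "scene" or "top"; returns the picture (384x512x3 uint8, red, green, blue); there is no depth.
- vision.camera_params(name): a dict with "camera_matrix" (3x3 intrinsics, pixels), "dist" ([k1, k2, p1, p2, k3] as OpenCV has them; the pictures are not rectified), "origin" and "rotation" of the camera in the world. Camera axes: x right, y down, z forward; pixel columns grow to the right and rows downward; lengths in m; the calibration is good to about 2 mm. A picture is of the moment at which its call begins. camera_params takes no time and is no camera call.
- bot.job_done(): hands the job in; it is judged then, once.
The state is a dict: "time_s": time; "qpos": joint angles; "joint_vel": joint speeds; "tau": joint torques, N m; "tcp_pos": TCP position; "eef_rot": TCP orientation; "force": force on the tool from outside, world axes, zero at the start; "ft_torque": the same for the moment, N m; "width": opening from 0.0 (shut) to 1.0 (fully open); "grip_force": force on a finger pad.
Only numpy, scipy, OpenCV 4.12 (cv2) and the standard library are available. Lean on these libraries where they do the work, as an engineer would, in place of code of your own. Each camera call takes 0.05 s, during which the arm holds its last target. There are 200 camera calls.

## Working session

There is one attempt and no reset: what is moved stays moved. The work goes in short steps, Python scripts to look and compute and a shell command to move; the robot and the scene stay as the last step left them, time stands still between calls to the robot, and variables do not carry over. Pictures are saved under pics/ and viewed, at most 14 in all, crops included, and the job is handed in when it is done.

```bash
mkdir -p pics; ls; cat > h.py <<'E'
import cv2,numpy as np
from plant import bot,vision
from scipy.spatial.transform import Rotation as R
def snap(cam,fn=None):
    im=np.array(vision.grab_frame(cam))
    if fn: cv2.imwrite('pics/'+fn,im[:,:,::-1])
    return im
def ray(cam,px):
    p=vision.camera_params(cam);K=np.array(p['camera_matrix'],float)
    u=cv2.undistortPoints(np.array(px,float).reshape(-1,1,2),K,np.array(p['dist'],float)).reshape(-1,2)
    d=np.c_[u,np.ones(len(u))]@np.array(p['rotation']).reshape(3,3).T
    return np.array(p['origin']),d
def onz(cam,px,z):
    o,d=ray(cam,px); return o+d*((z-o[2])/d[:,2])[:,None]
def proj(cam,P):
    p=vision.camera_params(cam);Rm=np.array(p['rotation']).reshape(3,3)
    P=(np.atleast_2d(P)-np.array(p['origin']))@Rm
    return cv2.projectPoints(P,np.zeros(3),np.zeros(3),np.array(p['camera_matrix'],float),np.array(p['dist'],float))[0].reshape(-1,2)
def st():
    s=bot.read_state();print(round(s['time_s'],2),np.round(s['tcp_pos'],4),np.round(s['eef_rot'],4),'F',np.round(s['force'],1),'w',np.round(s['width'],3),'g',np.round(s['grip_force'],1));return s
def to(target,rot=None):
    "shift in tool axes to world target"
    s=bot.read_state();r=R.from_quat(s['eef_rot']);print('shift',np.round(r.inv().apply(np.array(target)-s['tcp_pos']),4))
E
python3 - <<'E'
from h import *
s=st();print(s)
print(R.from_quat(s['eef_rot']).as_matrix().round(3))
for c in('scene','top'):
    snap(c,c+'0.png');p=vision.camera_params(c);print(p)
E
```

```text
pics
0.0 [0.1587 0.6041 0.2305] [ 1.280e-01  9.918e-01 -7.000e-04 -1.000e-04] F [ 0.7  0.  -0.2] w 1.003 g 0.0
{'time_s': 0.0, 'qpos': array([-1.3365725 ,  0.33284664, -0.06470287,  1.460984  ,  0.02158424,
        1.34988322, -0.08849136]), 'joint_vel': array([-8.89717362e-05,  1.55373167e-04, -4.19301137e-04, -2.91058108e-03,
        5.41974568e-04,  7.53621198e-04,  5.22565519e-04]), 'tau': array([ 1.56335618e-04, -6.25446296e+01,  4.91460145e-02, -3.91602230e+01,
        1.62475300e-02,  1.00113181e-02,  1.51330391e-05]), 'tcp_pos': array([0.15865647, 0.6041247 , 0.23051131]), 'eef_rot': array([ 1.28044494e-01,  9.91768168e-01, -7.10153064e-04, -6.57051572e-05]), 'force': array([ 0.67939349,  0.04082335, -0.2430102 ]), 'ft_torque': array([ 0.01495174,  0.02877906, -0.04380778]), 'grip_force': 0.0, 'width': 1.0033836771319005}
[[-0.967  0.254 -0.   ]
 [ 0.254  0.967 -0.001]
 [-0.    -0.001 -1.   ]]
{'camera_matrix': array([[396.49282325,   0.        , 258.56019635],
       [  0.        , 396.49282325, 192.0388664 ],
       [  0.        ,   0.        ,   1.        ]]), 'dist': array([0.02403195, 0.        , 0.        , 0.        , 0.        ]), 'origin': array([-0.22032196, -1.03319885,  1.0379141 ]), 'rotation': array([ 0.8280181 , -0.34811481,  0.16290566, -0.40824484])}
{'camera_matrix': array([[416.6411946 ,   0.        , 249.3125433 ],
       [  0.        , 416.6411946 , 196.91315344],
       [  0.        ,   0.        ,   1.        ]]), 'dist': array([-0.15291391,  0.        ,  0.        ,  0.        ,  0.        ]), 'origin': array([ 0.26008831, -0.21743836,  1.74582724]), 'rotation': array([-0.68434326,  0.7216744 , -0.07436718,  0.07300607])}
```

```bash
sed -i "s/np.array(p\['rotation'\]).reshape(3,3)/R.from_quat(p['rotation']).as_matrix()/" h.py; python3 -c "
import cv2
from h import *
for c in ('scene','top'):
    print(onz(c,[[256,192]],0)); im=cv2.imread(f'pics/{c}0.png');cv2.imwrite(f'pics/{c}0b.png',cv2.resize(im,(800,600)))
"
```

```text
[[ 0.70943766 -0.07337666  0.        ]]
[[ 0.64978204 -0.26048315  0.        ]]
```

View pics/scene0.png

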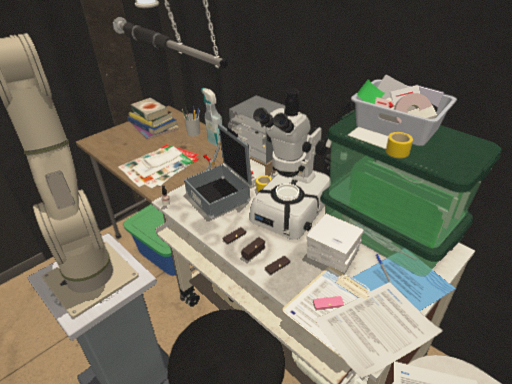

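View pics/top0.png

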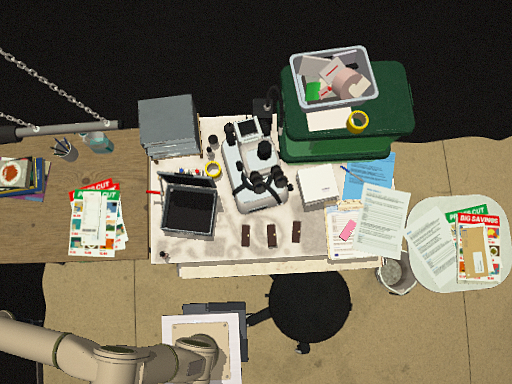

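The scene view shows dark brown cases near (234,236), a pile at (253,248), and another at (278,266). The pink look-alike is at (328,303) and the chest at (220,185). In the top view the cases are at (245,235), (271,236) and (296,232), the chest interior at (190,208), the knob at (153,191), the dropper at (165,254) and the tape at (213,170).

```bash
cat >> h.py <<'E'
def cases(im,cam='top'):
    h=cv2.cvtColor(im,cv2.COLOR_RGB2HSV)
    r=im.astype(int)
    m=((r.max(2)<115)&(r[:,:,0]-r[:,:,2]>14)).astype(np.uint8)
    n,l,s,c=cv2.connectedComponentsWithStats(m)
    out=[]
    for i in range(1,n):
        if 60<s[i,4]<800: out.append((s[i].tolist(),c[i],cv2.minAreaRect(np.argwhere(l==i)[:,::-1].astype(np.float32))))
    return out
E
python3 - <<'E'
from h import *
for c in('top','scene'):
    im=cv2.imread(f'pics/{c}0.png')[:,:,::-1]
    for s,ce,r in cases(im,c):
        b=cv2.boxPoints(r); w=onz(c,b,0.012); 
        if 0.3<w[:,0].mean()<0.9 and abs(w[:,1].mean())<.6: print(c,s,ce.round(1),w[:,:2].round(3).tolist(),onz(c,[ce],0.012).round(3), onz(c,[ce],.036).round(3))
im=cv2.imread('pics/top0.png');cv2.imwrite('pics/tc.png',cv2.resize(im[140:280,140:320],(720,560),interpolation=cv2.INTER_CUBIC))
im=cv2.imread('pics/scene0.png');cv2.imwrite('pics/sc.png',cv2.resize(im[120:280,150:340],(760,640))[:600])
E
```

```text
top [146, 154, 3, 36, 68] [147.5 172. ] [[0.844, 0.214], [0.844, 0.205], [0.685, 0.2], [0.686, 0.208]] [[0.762 0.206 0.012]] [[0.755 0.201 0.036]]
top [144, 192, 7, 67, 134] [147.3 221. ] [[0.673, 0.224], [0.672, 0.204], [0.389, 0.197], [0.389, 0.216]] [[0.546 0.207 0.012]] [[0.542 0.202 0.036]]
top [292, 221, 9, 22, 157] [295.7 231.2] [[0.427, -0.394], [0.516, -0.409], [0.512, -0.44], [0.423, -0.425]] [[ 0.47  -0.417  0.012]] [[ 0.467 -0.414  0.036]]
top [241, 225, 9, 22, 160] [245.3 235.5] [[0.509, -0.189], [0.507, -0.223], [0.419, -0.218], [0.421, -0.185]] [[ 0.464 -0.205  0.012]] [[ 0.461 -0.205  0.036]]
top [267, 224, 10, 23, 172] [271.  235.5] [[0.504, -0.293], [0.506, -0.328], [0.413, -0.332], [0.411, -0.297]] [[ 0.458 -0.313  0.012]] [[ 0.455 -0.311  0.036]]
scene [255, 160, 23, 16, 98] [268.5 168. ] [[0.869, 0.093], [0.945, 0.109], [0.886, -0.042], [0.815, -0.053]] [[0.864 0.001 0.012]] [[ 0.839 -0.023  0.036]]
scene [223, 228, 23, 16, 158] [233.9 235.2] [[0.419, -0.189], [0.513, -0.196], [0.498, -0.234], [0.406, -0.226]] [[ 0.458 -0.21   0.012]] [[ 0.442 -0.229  0.036]]
scene [241, 238, 24, 24, 264] [252.5 248.5] [[0.41, -0.285], [0.523, -0.279], [0.507, -0.336], [0.398, -0.339]] [[ 0.459 -0.308  0.012]] [[ 0.443 -0.325  0.036]]
scene [303, 255, 24, 15, 86] [313.6 262.4] [[0.543, -0.468], [0.566, -0.46], [0.574, -0.545], [0.552, -0.551]] [[ 0.558 -0.505  0.012]] [[ 0.54  -0.517  0.036]]
scene [265, 256, 25, 18, 196] [277.  264.4] [[0.423, -0.4], [0.519, -0.408], [0.505, -0.444], [0.411, -0.435]] [[ 0.464 -0.421  0.012]] [[ 0.448 -0.436  0.036]]
```

View pics/tc.png

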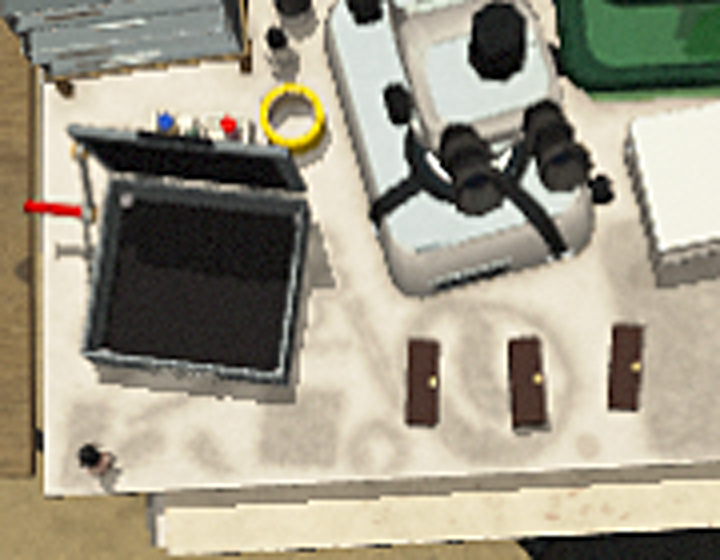

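View pics/sc.png

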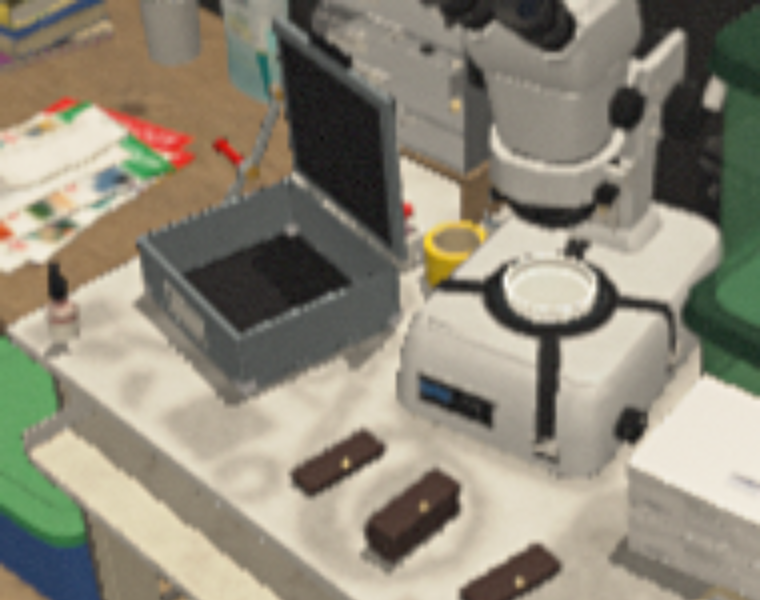

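```bash
cat >> h.py <<'E'
def tri(pt,ps):
    o1,d1=ray('top',[pt]);o2,d2=ray('scene',[ps]);d1=d1[0];d2=d2[0]
    A=np.c_[d1,-d2];t=np.linalg.lstsq(A,o2-o1,rcond=None)[0]
    a=o1+t[0]*d1;b=o2+t[1]*d2;return ((a+b)/2).round(4),round(np.linalg.norm(a-b),4)
E
python3 - <<'E'
from h import *
ct=lambda x,y:((x+.5)/4+139.5,(y+.5)/4+139.5-0) 
ct=lambda x,y:((x+.5)/4-.5+140,(y+.5)/4-.5+140)
cs=lambda x,y:((x+.5)/4-.5+150,(y+.5)/4-.5+120)
print('stud pile',tri(ct(538,379),cs(424,506)))
print('stud single L',tri(ct(432,382),cs(346,464)))
print('stud single R',tri(ct(635,367),cs(519,581)))
c=np.array([ct(86,356),ct(293,384),ct(308,200),ct(110,183)])
w=onz('top',c,.072);print(w.round(3),w.mean(0).round(3))
print('FL,FR tri',tri(ct(86,356),cs(140,240)),tri(ct(293,384),cs(242,330)),'RR',tri(ct(308,200),cs(402,252)))
print('knob ends',tri(ct(26,206),cs(215,142)),tri(ct(82,212),cs(241,166)))
print('dropper cap',tri(ct(92,457),cs(55,270)))
print('tape',onz('top',[ct(292,118)],.048))
E
```

```text
stud pile (array([ 0.4589, -0.3241,  0.0352]), np.float64(0.0005))
stud single L (array([ 0.4649, -0.2148,  0.0084]), np.float64(0.0005))
stud single R (array([ 0.4687, -0.4282,  0.0114]), np.float64(0.0003))
[[ 0.502  0.136  0.072]
 [ 0.463 -0.075  0.072]
 [ 0.652 -0.097  0.072]
 [ 0.682  0.109  0.072]] [0.575 0.018 0.072]
FL,FR tri (array([0.5017, 0.1367, 0.0692]), np.float64(0.0012)) (array([ 0.4616, -0.0773,  0.0926]), np.float64(0.003)) RR (array([ 0.6489, -0.1001,  0.0952]), np.float64(0.0047))
knob ends (array([0.6539, 0.1935, 0.0949]), np.float64(0.0063)) (array([0.6439, 0.1356, 0.0945]), np.float64(0.0077))
dropper cap (array([0.3957, 0.1276, 0.0929]), np.float64(0.003))
tape [[ 0.7480386  -0.08150779  0.048     ]]
```

```bash
cat >> h.py <<'E'
def plan(t,th=None):
    s=bot.read_state();r=R.from_quat(s['eef_rot']);d=r.inv().apply(np.array(t)-s['tcp_pos'])
    if th is None: rv=np.zeros(3)
    else:
        th=np.deg2rad(th);y=np.array([-np.sin(th),np.cos(th),0]);z=np.array([0,0,-1.]);
        if y@r.as_matrix()[:,1]<0:y=-y
        M=np.c_[np.cross(y,z),y,z];rv=(r.inv()*R.from_matrix(M)).as_rotvec()
    print('plan',d.round(4).tolist(),rv.round(3).tolist(),'n=%.1f'%(np.linalg.norm(d)/.0417))
E
python3 -m inch '[[[-0.04,-0.02,-0.02],[0,0,0]],[[-0.07,-0.04,-0.04],[0,0,0]],[[-0.11,-0.06,-0.07],[0,0,0]],[[-0.14,-0.08,-0.07],[0,0,0]],[[-0.17,-0.09,-0.07],[0,0,0]]]' 0
python3 -m inch '[[[-0.03,-0.02,0],[0,0,0]],[[-0.06,-0.04,0],[0,0,0]],[[-0.09,-0.06,0],[0,0,0]],[[-0.12,-0.08,0],[0,0,0]],[[-0.15,-0.09,0],[0,0,0]]]'
python3 -c "
from h import *
st();plan([.42,0,.3],-5);plan([.463,-.209,.10],-3)"
```

```text
time_s: 0.52
tcp_pos: [0.3002, 0.4739, 0.3036]
eef_rot: [0.127, 0.992, 0.002, 0.0]
force: [1.1, 1.6, -0.5]
width: 0.5
grip_force: 0.0
time_s: 0.93
tcp_pos: [0.423, 0.3468, 0.3015]
eef_rot: [0.129, 0.992, -0.0, 0.0]
force: [-0.1, 0.4, 0.6]
width: 0.499
grip_force: 0.0
0.93 [0.423  0.3468 0.3015] [ 1.288e-01  9.917e-01 -1.000e-04  0.000e+00] F [-0.1  0.4  0.6] w 0.499 g 0.0
plan [-0.0857, -0.336, 0.0015] [-0.0, 0.0, -0.171] n=8.3
plan [-0.1806, -0.5271, 0.2016] [-0.0, 0.0, -0.206] n=14.2
```

```bash

python3 -m inch '[[[-0.01,-0.04,0],[0,0,-0.04]],[[-0.02,-0.08,0],[0,0,-0.08]],[[-0.03,-0.12,0],[0,0,-0.12]],[[-0.04,-0.16,0],[0,0,-0.16]],[[-0.05,-0.20,0],[0,0,-0.2]]]' -0.2 >/dev/null
python3 -m inch '[[[-0.01,-0.04,0.0],[0,0,0]],[[-0.02,-0.08,0.0],[0,0,0]],[[-0.02,-0.12,0.01],[0,0,0]],[[-0.02,-0.16,0.02],[0,0,0]],[[-0.02,-0.20,0.03],[0,0,0]]]' >/dev/null
python3 -c "
from h import *
st();plan([.463,-.209,.10],-3)"
```

```text
1.77 [ 0.4274 -0.0593  0.2707] [2.840e-02 9.996e-01 3.000e-04 1.000e-04] F [ 0.8 -0.5 -0.1] w 0.599 g 0.0
plan [-0.044, -0.1475, 0.1707] [0.001, 0.0, -0.004] n=5.5
```

```bash

python3 -m inch '[[[-0.01,-0.03,0.03],[0,0,0]],[[-0.02,-0.06,0.06],[0,0,0]],[[-0.03,-0.09,0.09],[0,0,0]],[[-0.04,-0.12,0.11],[0,0,0]],[[-0.042,-0.148,0.13],[0,0,0]]]' >/dev/null
python3 -m inch '[[[0,0,0.02],[0,0,0]],[[0,0,0.04],[0,0,0]],[[0,0,0.06],[0,0,0]],[[0,0,0.07],[0,0,0]],[[0,0,0.09],[0,0,0]]]' >/dev/null
python3 -c "
from h import *
st();plan([.463,-.209,.10],-3);a=snap('scene')[180:300,180:320];b=snap('top')[180:300,190:330]
cv2.imwrite('pics/a1.png',cv2.resize(np.hstack([a,b])[:,:,::-1],None,fx=2.8,fy=2.8))"
```

```text
2.6 [ 0.4621 -0.2077  0.0514] [ 2.840e-02  9.996e-01 -1.000e-04  5.000e-04] F [ 0.8 -0.4  0.6] w 0.602 g 0.0
plan [-0.001, -0.0012, -0.0486] [-0.0, 0.001, -0.005] n=1.2
```

View pics/a1.png

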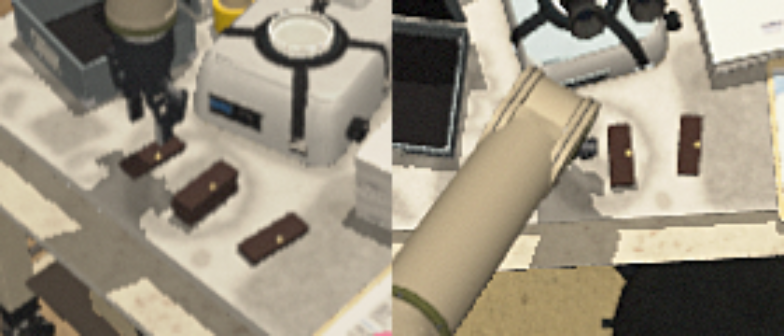

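The scene crop (left) shows the open fingers around (168,115), straddling the left single case at (155,157). The pile at (205,190) and right case (272,240) have not moved.

```bash

python3 -m inch '[[[0,0,0.01],[0,0,0]],[[0,0,0.02],[0,0,0]],[[0,0,0.03],[0,0,0]],[[0,0,0.035],[0,0,0]],[[0,0,0.04],[0,0,0]]]' |grep -E "pos|force"
python3 -m inch '[[[0,0,0.002],[0,0,0]],[[0,0,0.004],[0,0,0]],[[0,0,0.006],[0,0,0]],[[0,0,0.008],[0,0,0]],[[0,0,0.008],[0,0,0]]]' |grep -E "pos|force"

```

```text
tcp_pos: [0.4615, -0.2074, 0.0107]
force: [-0.6, -0.3, -0.6]
grip_force: 0.0
tcp_pos: [0.4616, -0.2074, 0.0031]
force: [-0.5, 0.9, 0.0]
grip_force: 0.0
```

```bash

python3 -m inch '[[[0,0,0.001],[0,0,0]],[[0,0,0.002],[0,0,0]],[[0,0,0.003],[0,0,0]],[[0,0,0.003],[0,0,0]],[[0,0,0.003],[0,0,0]]]' |grep -E "pos|force"
python3 -m inch '[[[0,0,0],[0,0,0]],[[0,0,0],[0,0,0]],[[0,0,0],[0,0,0]],[[0,0,0],[0,0,0]],[[0,0,0],[0,0,0]]]' 1 60
python3 -m inch '[[[0,0,-0.01],[0,0,0]],[[0,0,-0.02],[0,0,0]],[[0,0,-0.03],[0,0,0]],[[0,0,-0.04],[0,0,0]],[[0,0,-0.05],[0,0,0]]]'

```

```text
tcp_pos: [0.4616, -0.2074, 0.0002]
force: [0.4, 0.9, 0.3]
grip_force: 0.0
time_s: 4.37
tcp_pos: [0.4618, -0.2075, 0.0006]
eef_rot: [0.028, 1.0, 0.0, 0.0]
force: [-2.1, 1.0, 6.1]
width: 0.377
grip_force: 60.1
time_s: 4.78
tcp_pos: [0.4618, -0.2075, 0.0516]
eef_rot: [0.028, 1.0, 0.0, 0.0]
force: [-0.2, -0.3, -0.6]
width: 0.38
grip_force: 59.8
```

```bash

python3 -m inch '[[[0,0.02,-0.03],[0,0,0.02]],[[0,0.04,-0.06],[0,0,0.04]],[[0,0.08,-0.09],[0,0,0.06]],[[0,0.11,-0.09],[0,0,0.08]],[[0,0.14,-0.09],[0,0,0.1]]]' |grep -E "width|grip"
python3 -c "
from h import *
st();plan([.569,-.022,.14],-8.6)"

```

```text
width: 0.376
grip_force: 60.0
5.2 [ 0.4708 -0.0656  0.1432] [0.0787 0.9969 0.0011 0.0023] F [ 1.5  0.9 -2. ] w 0.376 g 60.0
plan [-0.0901, 0.0584, 0.0037] [0.003, 0.004, -0.008] n=2.6
```

```bash

python3 -m inch '[[[-0.02,0.015,0],[0,0,0]],[[-0.045,0.03,0],[0,0,0]],[[-0.07,0.045,0],[0,0,0]],[[-0.09,0.058,0],[0,0,0]],[[-0.09,0.058,0.0]
,[0,0,0]]]' |grep -E "width|grip"
python3 -m inch '[[[0,0,0.02],[0,0,0]],[[0,0,0.04],[0,0,0]],[[0,0,0.05],[0,0,0]],[[0,0,0.06],[0,0,0]],[[0,0,0.06],[0,0,0]]]' |grep -E "width|grip"
python3 -c "
from h import *
st();plan([.569,-.022,.01],-8.6);a=snap('scene')[120:280,150:320];b=snap('top')[140:300,140:310]
cv2.imwrite('pics/a2.png',cv2.resize(np.hstack([a,b])[:,:,::-1],None,fx=2.3,fy=2.3))"
```

```text
width: 0.376
grip_force: 60.0
width: 0.375
grip_force: 60.0
6.03 [ 0.5665 -0.0244  0.0791] [ 7.830e-02  9.969e-01 -2.000e-04 -1.100e-03] F [-0.4 -0.2 -0.4] w 0.375 g 60.0
plan [-0.0022, 0.0028, 0.0691] [-0.001, -0.002, -0.007] n=1.7
```

View pics/a2.png

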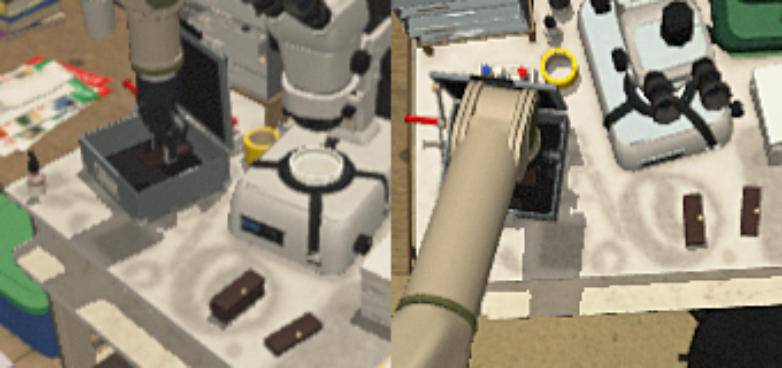

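The left crop shows the case at (170,150), inside the chest outline and clear of the walls. The wrist does not touch the lid at (210,90).

```bash

python3 -m inch '[[[0,0.003,0.02],[0,0,0]],[[0,0.003,0.04],[0,0,0]],[[0,0.003,0.055],[0,0,0]],[[0,0.003,0.064],[0,0,0]],[[0,0.003,0.07],[0,0,0]]]' |grep -E "pos|force|width"
python3 -m inch '[[[0,0,0],[0,0,0]],[[0,0,0],[0,0,0]],[[0,0,0],[0,0,0]],[[0,0,0],[0,0,0]],[[0,0,0],[0,0,0]]]' 0 |grep -E "pos|force|width"
python3 -m inch '[[[0,0,-0.02],[0,0,0]],[[0,0,-0.04],[0,0,0]],[[0,0,-0.07],[0,0,0]],[[0,0,-0.1],[0,0,0]],[[0,0,-0.13],[0,0,0]]]' |grep -E "pos|force|width"
python3 -c "
from h import *
im=snap('top')
for c in('top','scene'):
    im=snap(c)
    for s,ce,r in cases(im,c):
        b=cv2.boxPoints(r); w=onz(c,b,0.012 if 0 else .024).mean(0) 
        if 0.3<w[0]<0.6 and -.6<w[1]<-.1: print(c,s,ce.round(1),r,onz(c,[ce],0.012).round(3), onz(c,[ce],.036).round(3))
plan([.46,-.1,.14],0);plan([.46,-.315,.09],2)"
```

```text
tcp_pos: [0.5683, -0.0212, 0.0103]
force: [1.0, 7.2, 7.3]
width: 0.375
grip_force: 61.3
tcp_pos: [0.5697, -0.0182, 0.0119]
force: [1.6, 9.7, 2.4]
width: 0.497
grip_force: 0.0
tcp_pos: [0.5684, -0.0219, 0.1429]
force: [0.8, 0.6, 0.1]
width: 0.502
grip_force: 0.0
top [292, 221, 9, 22, 155] [295.7 231.1] ((295.7620544433594, 231.35519409179688), (7.557138919830322, 21.176597595214844), 4.763641834259033) [[ 0.471 -0.417  0.012]] [[ 0.468 -0.414  0.036]]
top [267, 224, 10, 23, 171] [271.  235.4] ((270.957275390625, 235.11585998535156), (21.644580841064453, 8.282365798950195), 83.6598129272461) [[ 0.458 -0.312  0.012]] [[ 0.455 -0.311  0.036]]
scene [241, 237, 24, 26, 260] [252.4 248.2] ((252.75531005859375, 248.69883728027344), (13.38796615600586, 27.16398811340332), 50.90614318847656) [[ 0.459 -0.307  0.012]] [[ 0.443 -0.324  0.036]]
scene [303, 254, 23, 16, 106] [313.6 262.4] ((314.15771484375, 262.59130859375), (24.18638801574707, 6.695667743682861), 30.068586349487305) [[ 0.558 -0.505  0.012]] [[ 0.54  -0.517  0.036]]
scene [265, 256, 25, 19, 192] [276.8 264.4] ((277.1459045410156, 264.2121887207031), (9.167466163635254, 24.309236526489258), 55.491477966308594) [[ 0.464 -0.421  0.012]] [[ 0.448 -0.435  0.036]]
plan [0.0964, -0.0946, 0.0029] [0.002, 0.006, -0.157] n=3.2
plan [0.0631, -0.307, 0.0526] [0.002, 0.006, -0.192] n=7.6
```

```bash

python3 -m inch '[[[0.03,-0.03,0],[0,0,-0.04]],[[0.06,-0.06,0],[0,0,-0.08]],[[0.08,-0.09,0],[0,0,-0.12]],[[0.09,-0.12,0.0],[0,0,-0.16]],[[0.095,-0.155,0.0],[0,0,-0.2]]]' -0.2 >/dev/null
python3 -c "
from h import *
st();plan([.458,-.311,.07],2.5)"

```

```text
7.95 [ 0.4481 -0.1598  0.1399] [-0.0232  0.9997  0.0012  0.    ] F [ 1.3 -0.3  0.1] w 0.601 g 0.0
plan [-0.0029, -0.1517, 0.0696] [0.002, 0.0, 0.003] n=4.0
```

```bash

python3 -m inch '[[[0,-0.04,0.01],[0,0,0]],[[0,-0.08,0.02],[0,0,0]],[[0,-0.12,0.04],[0,0,0]],[[-0.004,-0.153,0.06],[0,0,0]],[[-0.004,-0.153,0.07],[0,0,0]]]' >/dev/null
python3 -m inch '[[[0,0,0.01],[0,0,0]],[[0,0,0.02],[0,0,0]],[[0,0,0.03],[0,0,0]],[[0,0,0.035],[0,0,0]],[[0,0,0.04],[0,0,0]]]' |grep -E "pos|force"
python3 -c "
from h import *
st();plan([.458,-.311,.025],2.5)"

```

```text
tcp_pos: [0.4612, -0.3111, 0.03]
force: [-0.2, -0.9, -0.0]
grip_force: 0.0
8.78 [ 0.4612 -0.3111  0.03  ] [-2.260e-02  9.997e-01  4.000e-04  3.000e-04] F [-0.2 -0.9 -0. ] w 0.598 g 0.0
plan [0.0031, 0.0002, 0.005] [0.001, 0.001, 0.002] n=0.1
```

```bash

python3 -m inch '[[[0.003,0,0.002],[0,0,0]],[[0.003,0,0.004],[0,0,0]],[[0.003,0,0.004],[0,0,0]],[[0.003,0,0.004],[0,0,0]],[[0.003,0,0.004],[0,0,0]]]' |grep -E "pos|force"
python3 -m inch '[[[0,0,0],[0,0,0]],[[0,0,0],[0,0,0]],[[0,0,0],[0,0,0]],[[0,0,0],[0,0,0]],[[0,0,0],[0,0,0]]]' 1 60
python3 -m inch '[[[0,0,-0.01],[0,0,0]],[[0,0,-0.02],[0,0,0]],[[0,0,-0.04],[0,0,0]],[[0,0,-0.06],[0,0,0]],[[0,0,-0.08],[0,0,0]]]'
python3 -m inch '[[[0,0.02,-0.02],[0,0,0]],[[0,0.05,-0.03],[0,0,0]],[[0,0.08,-0.03],[0,0,0.02]],[[0,0.11,-0.03],[0,0,0.05]],[[0,0.15,-0.03],[0,0,0.1]]]'|grep -E "width|grip"
python3 -c "
from h import *
st();plan([.46,-.1,.14],-8.6);plan([.570,-.014,.14],-8.6);a=snap('scene')[120:280,150:320];b=snap('top')[140:300,140:310]
cv2.imwrite('pics/a3.png',cv2.resize(np.hstack([a,b])[:,:,::-1],None,fx=2.3,fy=2.3))"
```

```text
tcp_pos: [0.4579, -0.3126, 0.0266]
force: [0.6, 0.0, -0.5]
grip_force: 0.0
time_s: 9.62
tcp_pos: [0.4579, -0.3127, 0.0269]
eef_rot: [-0.022, 1.0, 0.0, 0.0]
force: [-1.7, 1.0, 7.3]
width: 0.374
grip_force: 59.8
time_s: 10.03
tcp_pos: [0.4574, -0.3128, 0.108]
eef_rot: [-0.021, 1.0, -0.0, 0.0]
force: [0.4, -0.1, -0.3]
width: 0.377
grip_force: 59.7
width: 0.377
grip_force: 59.8
10.45 [ 0.4509 -0.1631  0.1373] [ 3.030e-02  9.995e-01 -2.000e-04  8.000e-04] F [ 1.3  0.6 -0.3] w 0.377 g 59.8
plan [-0.0053, 0.0636, -0.0028] [-0.0, 0.002, 0.089] n=1.5
plan [-0.1098, 0.1561, -0.0026] [-0.0, 0.002, 0.089] n=4.6
```

View pics/a3.png

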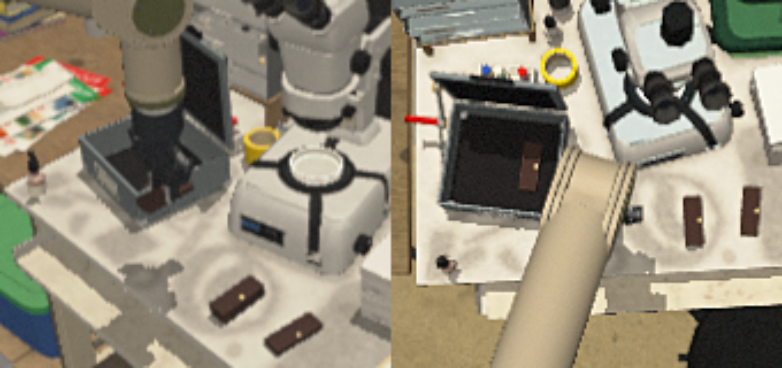

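Case 1 sits in the chest at right-crop (531,167), near the right wall. The second case is held and its pile is still upright at (236,297), so the next column goes farther left.

```bash

python3 -m inch '[[[0,0.03,0],[0,0,0.03]],[[-0.01,0.06,0],[0,0,0.06]],[[-0.03,0.1,0],[0,0,0.09]],[[-0.06,0.13,0],[0,0,0.09]],[[-0.08,0.16,0],[0,0,0.09]]]' |grep -E "width|grip"
python3 -c "
from h import *
st();plan([.581,.056,.14],-8.6);plan([.581,.056,.012],-8.6)"
```

```text
width: 0.376
grip_force: 59.9
10.97 [ 0.5417 -0.0059  0.1374] [7.330e-02 9.973e-01 8.000e-04 9.000e-04] F [ 0.2 -1.2  0.8] w 0.376 g 59.9
plan [-0.0299, 0.067, -0.0025] [0.002, 0.002, 0.003] n=1.8
plan [-0.0297, 0.0668, 0.1255] [0.002, 0.002, 0.003] n=3.5
```

```bash

python3 -m inch '[[[-0.015,0.034,0],[0,0,0]],[[-0.03,0.067,0],[0,0,0]],[[-0.03,0.067,0.02],[0,0,0]],[[-0.03,0.067,0.05],[0,0,0]],[[-0.03,0.067,0.08],[0,0,0]]]' |grep -E "pos|force|width"
python3 -m inch '[[[0,0,0.015],[0,0,0]],[[0,0,0.03],[0,0,0]],[[0,0,0.04],[0,0,0]],[[0,0,0.046],[0,0,0]],[[0,0,0.046],[0,0,0]]]'  |grep -E "pos|force|width"
python3 -m inch '[[[0,0,0],[0,0,0]],[[0,0,0],[0,0,0]],[[0,0,0],[0,0,0]],[[0,0,0],[0,0,0]],[[0,0,0],[0,0,0]]]' 0 |grep -E "pos|force|width"
python3 -m inch '[[[0,0,-0.02],[0,0,0]],[[0,0,-0.04],[0,0,0]],[[0,0,-0.07],[0,0,0]],[[0,0,-0.1],[0,0,0]],[[0,0,-0.13],[0,0,0]]]' |grep -E "pos|force|width"
python3 -c "
from h import *
st();plan([.45,-.05,.14],2);"
```

```text
tcp_pos: [0.5807, 0.0547, 0.0566]
force: [-0.5, 0.2, -1.0]
width: 0.371
grip_force: 59.9
tcp_pos: [0.5792, 0.0542, 0.0098]
force: [-0.3, 0.7, -0.5]
width: 0.382
grip_force: 59.9
tcp_pos: [0.5798, 0.0545, 0.0107]
force: [0.2, 0.5, 0.8]
width: 0.502
grip_force: 0.0
tcp_pos: [0.5793, 0.0542, 0.1417]
force: [1.5, 0.7, -0.2]
width: 0.502
grip_force: 0.0
12.63 [0.5793 0.0542 0.1417] [ 7.350e-02  9.973e-01 -0.000e+00 -1.000e-04] F [ 1.5  0.7 -0.2] w 0.502 g 0.0
plan [0.1126, -0.122, 0.0017] [-0.0, -0.0, -0.182] n=4.0
```

```bash

python3 -m inch '[[[0.03,-0.03,0],[0,0,-0.04]],[[0.06,-0.06,0],[0,0,-0.08]],[[0.09,-0.09,0],[0,0,-0.12]],[[0.11,-0.12,0.0],[0,0,-0.16]],[[0.11,-0.15,0.0],[0,0,-0.19]]]' -0.2 >/dev/null
python3 -m inch '[[[0,-0.04,0],[0,0,0]],[[0,-0.08,0],[0,0,0]],[[0,-0.12,0.0],[0,0,0]],[[0,-0.15,0.0],[0,0,0]],[[0,-0.15,0.0],[0,0,0]]]' >/dev/null
python3 -c "
from h import *
for c in('top','scene'):
    im=snap(c)
    for s,ce,r in cases(im,c):
        b=cv2.boxPoints(r); w=onz(c,b,0.024).mean(0) 
        if 0.3<w[0]<0.6 and -.6<w[1]<-.1: print(c,s,ce.round(1),onz(c,b,.024)[:,:2].round(3).tolist(),onz(c,[ce],0.012).round(3), onz(c,[ce],.024).round(3))
st();plan([.458,-.3126,.07],2.5)"
```

```text
top [292, 221, 9, 22, 156] [295.7 231.3] [[0.426, -0.393], [0.514, -0.407], [0.51, -0.439], [0.422, -0.424]] [[ 0.47  -0.417  0.012]] [[ 0.468 -0.416  0.024]]
top [268, 225, 8, 23, 122] [271.5 237.6] [[0.501, -0.302], [0.499, -0.331], [0.408, -0.325], [0.409, -0.296]] [[ 0.449 -0.314  0.012]] [[ 0.447 -0.313  0.024]]
scene [241, 240, 24, 21, 214] [252.4 249.5] [[0.404, -0.296], [0.506, -0.297], [0.489, -0.346], [0.39, -0.343]] [[ 0.455 -0.311  0.012]] [[ 0.447 -0.319  0.024]]
scene [225, 248, 16, 17, 114] [232.3 256. ] [[0.368, -0.248], [0.402, -0.241], [0.39, -0.329], [0.358, -0.334]] [[ 0.384 -0.283  0.012]] [[ 0.377 -0.292  0.024]]
scene [303, 254, 25, 16, 109] [314.  262.4] [[0.532, -0.474], [0.561, -0.465], [0.567, -0.553], [0.539, -0.561]] [[ 0.559 -0.506  0.012]] [[ 0.55  -0.512  0.024]]
scene [265, 256, 25, 18, 191] [277.  264.4] [[0.419, -0.407], [0.511, -0.416], [0.496, -0.451], [0.407, -0.441]] [[ 0.464 -0.421  0.012]] [[ 0.456 -0.428  0.024]]
13.57 [ 0.4547 -0.2291  0.1402] [-2.000e-02  9.998e-01 -3.000e-04 -3.000e-04] F [0.1 0.3 0.1] w 0.602 g 0.0
plan [-0.0, -0.0835, 0.0703] [-0.001, -0.001, -0.004] n=2.6
```

```bash

python3 -m inch '[[[0,-0.03,0.01],[0,0,0]],[[0,-0.06,0.02],[0,0,0]],[[0,-0.084,0.04],[0,0,0]],[[0,-0.084,0.06],[0,0,0]],[[0,-0.084,0.08],[0,0,0]]]' >/dev/null
python3 -m inch '[[[0,0,0.01],[0,0,0]],[[0,0,0.02],[0,0,0]],[[0,0,0.03],[0,0,0]],[[0,0,0.037],[0,0,0]],[[0,0,0.044],[0,0,0]]]' |grep -E "pos|force"
python3 -m inch '[[[0,0,0.001],[0,0,0]],[[0,0,0.001],[0,0,0]],[[0,0,0.001],[0,0,0]],[[0,0,0.001],[0,0,0]],[[0,0,0.001],[0,0,0]]]' 1 60
python3 -m inch '[[[0,0,-0.01],[0,0,0]],[[0,0,-0.02],[0,0,0]],[[0,0,-0.04],[0,0,0]],[[0,0,-0.07],[0,0,0]],[[0,0,-0.1],[0,0,0]]]' |grep -E "width|grip"
python3 -m inch '[[[0,0.02,-0.02],[0,0,0]],[[0,0.05,-0.02],[0,0,0]],[[0,0.08,-0.02],[0,0,0.02]],[[0,0.11,-0.02],[0,0,0.05]],[[0,0.15,-0.02],[0,0,0.1]]]'|grep -E "width|grip"
python3 -m inch '[[[0,0.03,0],[0,0,0.03]],[[-0.01,0.06,0],[0,0,0.06]],[[-0.03,0.1,0],[0,0,0.09]],[[-0.06,0.13,0],[0,0,0.09]],[[-0.08,0.16,0],[0,0,0.09]]]' |grep -E "width|grip"
python3 -c "
from h import *
st();plan([.579,.055,.14],-8.6);
im=snap('top')
for s,ce,r in cases(im,'top'): 
    if ce[1]>200 and ce[0]<320 :print(s)
cv2.imwrite('pics/a4.png',cv2.resize(np.hstack([snap('scene')[150:290,180:340],im[150:290,150:310]])[:,:,::-1],None,fx=2.4,fy=2.4))"
```

```text
tcp_pos: [0.4594, -0.3113, 0.0161]
force: [-0.8, -0.7, 0.7]
grip_force: 0.0
time_s: 14.82
tcp_pos: [0.4591, -0.3118, 0.0156]
eef_rot: [-0.022, 1.0, -0.0, 0.0]
force: [-0.4, 0.1, -0.7]
width: 0.375
grip_force: 58.9
width: 0.378
grip_force: 59.0
width: 0.375
grip_force: 59.1
width: 0.38
grip_force: 59.2
16.07 [ 0.543  -0.0045  0.1366] [0.0731 0.9973 0.0011 0.001 ] F [ 0.3  0.1 -0. ] w 0.38 g 59.2
plan [-0.027, 0.0641, -0.0032] [0.002, 0.002, 0.004] n=1.7
[144, 193, 6, 59, 126]
[292, 221, 9, 22, 154]
[267, 225, 9, 23, 155]
[36, 332, 3, 52, 82]
```

View pics/a4.png

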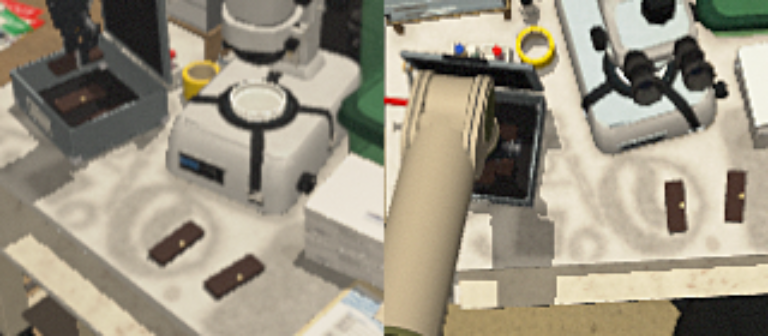

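The left crop shows the pile down to one flat case at (177,243), the right single at (234,276), and two cases in the chest. The third is held at (70,60).

```bash

python3 -m inch '[[[-0.013,0.032,0],[0,0,0]],[[-0.027,0.064,0],[0,0,0]],[[-0.027,0.064,0.02],[0,0,0]],[[-0.027,0.064,0.05],[0,0,0]],[[-0.027,0.064,0.08],[0,0,0]]]' |grep -E "pos|force|width"
python3 -m inch '[[[0,0,0.01],[0,0,0]],[[0,0,0.02],[0,0,0]],[[0,0,0.028],[0,0,0]],[[0,0,0.033],[0,0,0]],[[0,0,0.033],[0,0,0]]]'  |grep -E "pos|force|width"
python3 -m inch '[[[0,0,0],[0,0,0]],[[0,0,0],[0,0,0]],[[0,0,0],[0,0,0]],[[0,0,0],[0,0,0]],[[0,0,0],[0,0,0]]]' 0 |grep -E "pos|force|width"
python3 -m inch '[[[0,0,-0.02],[0,0,0]],[[0,0,-0.04],[0,0,0]],[[0,0,-0.07],[0,0,0]],[[0,0,-0.1],[0,0,0]],[[0,0,-0.12],[0,0,0]]]' >/dev/null
python3 -m inch '[[[0.03,-0.03,0],[0,0,-0.04]],[[0.06,-0.06,0],[0,0,-0.08]],[[0.09,-0.09,0],[0,0,-0.12]],[[0.11,-0.12,0.0],[0,0,-0.16]],[[0.11,-0.15,0.0],[0,0,-0.19]]]' -0.2 >/dev/null
python3 -m inch '[[[0,-0.04,0],[0,0,0]],[[0,-0.08,0],[0,0,0]],[[0,-0.12,0.0],[0,0,0]],[[0,-0.12,0.0],[0,0,0]],[[0,-0.12,0.0],[0,0,0]]]' >/dev/null
python3 -c "
from h import *
for c in('top','scene'):
    im=snap(c)
    for s,ce,r in cases(im,c):
        b=cv2.boxPoints(r); w=onz(c,b,0.012).mean(0) 
        if 0.3<w[0]<0.6 and -.6<w[1]<-.1: print(c,s,ce.round(1),onz(c,b,.012)[:,:2].round(3).tolist(),onz(c,[ce],0.012).round(3))
st();plan([.458,-.3126,.07],2.5)"
```

```text
tcp_pos: [0.5785, 0.0533, 0.0559]
force: [0.8, -0.4, -1.3]
width: 0.376
grip_force: 59.2
tcp_pos: [0.5776, 0.0527, 0.0225]
force: [0.6, -0.5, -0.5]
width: 0.374
grip_force: 59.2
tcp_pos: [0.5776, 0.0528, 0.0226]
force: [0.2, 0.7, -0.3]
width: 0.503
grip_force: 0.0
top [292, 221, 9, 22, 156] [295.7 231.2] [[0.427, -0.394], [0.516, -0.409], [0.512, -0.44], [0.423, -0.425]] [[ 0.47  -0.417  0.012]]
top [267, 225, 9, 22, 154] [270.8 235.6] [[0.501, -0.295], [0.502, -0.327], [0.413, -0.328], [0.413, -0.296]] [[ 0.457 -0.312  0.012]]
scene [242, 242, 23, 19, 179] [252.8 250.9] [[0.407, -0.3], [0.505, -0.299], [0.493, -0.337], [0.398, -0.337]] [[ 0.451 -0.317  0.012]]
scene [225, 248, 10, 13, 68] [229.6 253.7] [[0.392, -0.235], [0.414, -0.259], [0.376, -0.301], [0.354, -0.278]] [[ 0.385 -0.268  0.012]]
scene [303, 254, 25, 16, 107] [314.1 262.6] [[0.541, -0.468], [0.57, -0.459], [0.577, -0.547], [0.548, -0.555]] [[ 0.558 -0.507  0.012]]
scene [265, 256, 25, 19, 193] [277.1 264.4] [[0.425, -0.399], [0.519, -0.409], [0.504, -0.445], [0.413, -0.435]] [[ 0.464 -0.421  0.012]]
18.77 [ 0.4517 -0.199   0.1421] [-2.150e-02  9.998e-01  2.000e-04 -2.000e-04] F [ 0.5 -0.5 -0.1] w 0.596 g 0.0
plan [-0.0014, -0.1137, 0.0721] [0.0, -0.0, -0.001] n=3.2
```

```bash

python3 -m inch '[[[0,-0.04,0.01],[0,0,0]],[[0,-0.08,0.02],[0,0,0]],[[-0.002,-0.113,0.04],[0,0,0]],[[-0.002,-0.113,0.06],[0,0,0]],[[-0.002,-0.113,0.08],[0,0,0]]]' >/dev/null
python3 -m inch '[[[0,0,0.01],[0,0,0]],[[0,0,0.03],[0,0,0]],[[0,0,0.04],[0,0,0]],[[0,0,0.05],[0,0,0]],[[0,0,0.058],[0,0,0]]]' |grep -E "pos|force"
python3 -m inch '[[[0,0,0.001],[0,0,0]],[[0,0,0.001],[0,0,0]],[[0,0,0.001],[0,0,0]],[[0,0,0.001],[0,0,0]],[[0,0,0.001],[0,0,0]]]' 1 60
python3 -m inch '[[[0,0,-0.01],[0,0,0]],[[0,0,-0.02],[0,0,0]],[[0,0,-0.04],[0,0,0]],[[0,0,-0.08],[0,0,0]],[[0,0,-0.12],[0,0,0]]]' |grep -E "width|grip"
python3 -m inch '[[[0,0.02,-0.02],[0,0,0]],[[0,0.05,-0.02],[0,0,0]],[[0,0.08,-0.02],[0,0,0.02]],[[0,0.11,-0.02],[0,0,0.05]],[[0,0.15,-0.02],[0,0,0.1]]]'|grep -E "width|grip"
python3 -m inch '[[[0,0.03,0],[0,0,0.03]],[[-0.01,0.06,0],[0,0,0.06]],[[-0.03,0.1,0],[0,0,0.09]],[[-0.06,0.12,0],[0,0,0.09]],[[-0.08,0.15,0],[0,0,0.09]]]' |grep -E "width|grip"
python3 -c "
from h import *
st();plan([.569,-.016,.14],-8.6);plan([.569,-.016,.024],-8.6)"
```

```text
tcp_pos: [0.4594, -0.3112, 0.004]
force: [0.3, 1.1, 0.1]
grip_force: 0.0
time_s: 20.02
tcp_pos: [0.459, -0.3124, 0.0037]
eef_rot: [-0.022, 1.0, -0.0, 0.0]
force: [0.4, 0.4, 1.0]
width: 0.377
grip_force: 59.4
width: 0.376
grip_force: 59.6
width: 0.378
grip_force: 59.6
width: 0.375
grip_force: 59.7
21.27 [ 0.5427 -0.0155  0.1444] [7.280e-02 9.973e-01 9.000e-04 1.100e-03] F [ 1.2 -0.9  0.3] w 0.375 g 59.7
plan [-0.0261, 0.0033, 0.0045] [0.002, 0.002, 0.004] n=0.6
plan [-0.0259, 0.0031, 0.1205] [0.002, 0.002, 0.004] n=3.0
```

```bash

python3 -m inch '[[[-0.013,0.003,0],[0,0,0]],[[-0.026,0.003,0],[0,0,0]],[[-0.026,0.003,0.02],[0,0,0]],[[-0.026,0.003,0.05],[0,0,0]],[[-0.026,0.003,0.08],[0,0,0]]]' |grep -E "pos|force|width"
python3 -m inch '[[[0,0,0.01],[0,0,0]],[[0,0,0.02],[0,0,0]],[[0,0,0.03],[0,0,0]],[[0,0,0.04],[0,0,0]],[[0,0,0.041],[0,0,0]]]'  |grep -E "pos|force|width"
python3 -m inch '[[[0,0,0],[0,0,0]],[[0,0,0],[0,0,0]],[[0,0,0],[0,0,0]],[[0,0,0],[0,0,0]],[[0,0,0],[0,0,0]]]' 0 |grep -E "pos|force|width"
python3 -m inch '[[[0,0,-0.02],[0,0,0]],[[0,0,-0.04],[0,0,0]],[[0,0,-0.07],[0,0,0]],[[0,0,-0.1],[0,0,0]],[[0,0,-0.12],[0,0,0]]]' >/dev/null
python3 -m inch '[[[0.03,-0.03,0],[0,0,-0.04]],[[0.06,-0.06,0],[0,0,-0.08]],[[0.09,-0.09,0],[0,0,-0.09]],[[0.11,-0.12,0.0],[0,0,-0.09]],[[0.11,-0.15,0.0],[0,0,-0.09]]]' -0.2 >/dev/null
python3 -m inch '[[[0,-0.04,0],[0,0,0.01]],[[0,-0.08,0],[0,0,0.02]],[[0,-0.12,0.0],[0,0,0.04]],[[0,-0.12,0.0],[0,0,0.06]],[[0,-0.12,0.0],[0,0,0.08]]]' >/dev/null
python3 -c "
from h import *
for c in('top','scene'):
    im=snap(c)
    for s,ce,r in cases(im,c):
        b=cv2.boxPoints(r); w=onz(c,b,0.012).mean(0) 
        if 0.3<w[0]<0.6 and -.6<w[1]<-.1: print(c,s,ce.round(1),onz(c,b,.012)[:,:2].round(3).tolist(),onz(c,[ce],0.012).round(3))
st();plan([.467,-.418,.14],-9.5);plan([.467,-.418,.003],-9.5)"
```

```text
tcp_pos: [0.5678, -0.0183, 0.0639]
force: [0.3, 0.5, -1.3]
width: 0.375
grip_force: 59.7
tcp_pos: [0.5665, -0.0179, 0.0216]
force: [-0.8, 0.5, -0.4]
width: 0.373
grip_force: 59.7
tcp_pos: [0.5671, -0.0181, 0.0227]
force: [-0.0, -0.4, -0.7]
width: 0.501
grip_force: 0.0
top [292, 221, 9, 22, 156] [295.7 231.2] [[0.427, -0.394], [0.516, -0.409], [0.512, -0.44], [0.423, -0.425]] [[ 0.47  -0.417  0.012]]
scene [303, 254, 25, 16, 104] [314.2 262.6] [[0.541, -0.468], [0.57, -0.459], [0.577, -0.547], [0.548, -0.555]] [[ 0.558 -0.507  0.012]]
scene [265, 256, 25, 17, 192] [277.1 264.3] [[0.426, -0.4], [0.519, -0.408], [0.505, -0.444], [0.414, -0.435]] [[ 0.465 -0.421  0.012]]
23.87 [ 0.4291 -0.27    0.1421] [ 6.890e-02  9.976e-01  1.000e-04 -2.000e-04] F [-0.   0.5 -0.7] w 0.596 g 0.0
plan [-0.0579, -0.1414, 0.0021] [0.0, -0.0, 0.028] n=3.7
plan [-0.0579, -0.1414, 0.1391] [0.0, -0.0, 0.028] n=5.0
```

```bash

python3 -m inch '[[[-0.01,-0.04,0],[0,0,0]],[[-0.03,-0.08,0],[0,0,0]],[[-0.05,-0.12,0.02],[0,0,0]],[[-0.058,-0.141,0.04],[0,0,0]],[[-0.058,-0.141,0.07],[0,0,0]]]' >/dev/null
python3 -m inch '[[[0,0,0.02],[0,0,0]],[[0,0,0.04],[0,0,0]],[[0,0,0.05],[0,0,0]],[[0,0,0.06],[0,0,0]],[[0,0,0.069],[0,0,0]]]' |grep -E "pos|force"
python3 -m inch '[[[0,0,0.001],[0,0,0]],[[0,0,0.001],[0,0,0]],[[0,0,0.001],[0,0,0]],[[0,0,0.001],[0,0,0]],[[0,0,0.001],[0,0,0]]]' 1 60
python3 -m inch '[[[0,0,-0.01],[0,0,0]],[[0,0,-0.02],[0,0,0]],[[0,0,-0.04],[0,0,0]],[[0,0,-0.08],[0,0,0]],[[0,0,-0.12],[0,0,0]]]' |grep -E "width|grip"
python3 -m inch '[[[0,0.03,-0.02],[0,0,0]],[[0.01,0.07,-0.02],[0,0,0]],[[0.02,0.11,-0.02],[0,0,0]],[[0.03,0.15,-0.02],[0,0,0]],[[0.03,0.19,-0.02],[0,0,0]]]'|grep -E "width|grip"
python3 -m inch '[[[0,0.04,0],[0,0,0]],[[0.0,0.08,0],[0,0,0]],[[0,0.12,0],[0,0,0]],[[0,0.16,0],[0,0,0]],[[0,0.19,0],[0,0,0]]]' |grep -E "width|grip"
python3 -c "
from h import *
st();plan([.578,.054,.14],-8.6);plan([.578,.054,.036],-8.6)"
```

```text
tcp_pos: [0.4688, -0.4166, 0.0033]
force: [-0.3, -0.4, -0.4]
grip_force: 0.0
time_s: 25.12
tcp_pos: [0.4678, -0.418, 0.0029]
eef_rot: [0.068, 0.998, -0.0, 0.0]
force: [0.3, -1.0, -0.7]
width: 0.379
grip_force: 60.3
width: 0.376
grip_force: 60.4
width: 0.374
grip_force: 60.4
width: 0.376
grip_force: 60.4
26.37 [ 0.4898 -0.0339  0.1432] [6.750e-02 9.977e-01 1.300e-03 5.000e-04] F [ 1.   0.  -0.9] w 0.376 g 60.4
plan [-0.0756, 0.0989, 0.0035] [0.003, 0.001, 0.015] n=3.0
plan [-0.0755, 0.0987, 0.1075] [0.003, 0.001, 0.015] n=3.9
```

```bash

python3 -m inch '[[[-0.03,0.03,0],[0,0,0]],[[-0.05,0.07,0],[0,0,0]],[[-0.076,0.099,0.01],[0,0,0]],[[-0.076,0.099,0.04],[0,0,0]],[[-0.076,0.099,0.07],[0,0,0]]]' |grep -E "pos|force|width"
python3 -m inch '[[[0,0,0.01],[0,0,0]],[[0,0,0.02],[0,0,0]],[[0,0,0.03],[0,0,0]],[[0,0,0.036],[0,0,0]],[[0,0,0.036],[0,0,0]]]'  |grep -E "pos|force|width"
python3 -m inch '[[[0,0,0.001],[0,0,0]],[[0,0,0.001],[0,0,0]],[[0,0,0.001],[0,0,0]],[[0,0,0.001],[0,0,0]],[[0,0,0.001],[0,0,0]]]' 0 |grep -E "pos|force|width"
python3 -m inch '[[[0,0,-0.02],[0,0,0]],[[0,0,-0.04],[0,0,0]],[[0,0,-0.07],[0,0,0]],[[0,0,-0.1],[0,0,0]],[[0,0,-0.14],[0,0,0]]]' >/dev/null
python3 -m inch '[[[0.03,0,0],[0,0,0]],[[0.06,0.0,0],[0,0,0]],[[0.1,0.0,0],[0,0,0]],[[0.13,0.0,0.0],[0,0,0]],[[0.15,0.0,0.0],[0,0,0]]]' >/dev/null
python3 -m inch '[[[0,-0.04,0],[0,0,0]],[[0,-0.08,0],[0,0,0]],[[0,-0.12,0.0],[0,0,0]],[[0,-0.16,0.0],[0,0,0]],[[0,-0.2,0.0],[0,0,0]]]' >/dev/null
python3 -c "
from h import *
st()
b=snap('top','top5.png');a=snap('scene','scene5.png')
cv2.imwrite('pics/a5.png',cv2.resize(np.hstack([a[125:225,170:270],b[155:255,140:240]])[:,:,::-1],None,fx=4,fy=4,interpolation=cv2.INTER_CUBIC))"
```

```text
tcp_pos: [0.5808, 0.0529, 0.0727]
force: [-0.3, 0.2, -1.3]
width: 0.377
grip_force: 60.5
tcp_pos: [0.5782, 0.0503, 0.0362]
force: [-0.6, -0.4, -0.5]
width: 0.372
grip_force: 60.4
tcp_pos: [0.5785, 0.0506, 0.0357]
force: [0.2, 0.1, 0.8]
width: 0.501
grip_force: 0.0
28.87 [ 0.4132 -0.1306  0.1758] [ 0.0693  0.9976  0.001  -0.0033] F [ 0.2  0.5 -0.5] w 0.501 g 0.0
```

View pics/a5.png

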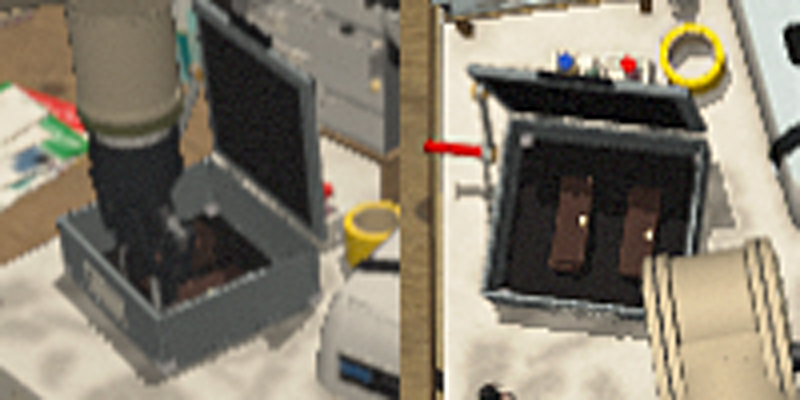

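The right crop shows all five cases in two stacks, at (572,225) and (640,230), inside the chest. The red knob runs from (425,146) to (482,152).

```bash
python3 - <<'E'
from h import *
E={}
for c,f,box in(('top','top5.png',(140,170,175,215)),('scene','scene0.png',(195,145,225,175))):
    im=cv2.imread('pics/'+f)[:,:,::-1].astype(int)
    m=(im[:,:,0]>110)&(im[:,:,1]<70)&(im[:,:,2]<80)
    ys,xs=np.nonzero(m[box[1]:box[3],box[0]:box[2]]);p=np.c_[xs+box[0],ys+box[1]].astype(float)
    mu=p.mean(0);d=np.linalg.svd(p-mu)[2][0];t=(p-mu)@d
    if d[0]<0:d=-d;t=-t
    E[c]=(mu,mu+d*(t.min()-.3),mu+d*(t.max()+.3));print(c,len(p),mu,E[c][1],E[c][2])
for i in range(3):print(tri(E['top'][i],E['scene'][i]))
# top only, at z=.093
print(onz('top',[E['top'][i] for i in range(3)],.093).round(4))
s=st();print(s['qpos'].round(2))
# dark interior at rim: chest rim using scene view too
E
```

```text
top 33 [152.3030303  191.75757576] [145.71955738 190.83900279] [159.3392776  192.73932302]
scene 31 [202.5483871  157.35483871] [194.52149767 156.85453033] [210.37272665 157.84252235]
(array([0.6415, 0.1703, 0.1013]), np.float64(0.0222))
(array([0.6383, 0.2054, 0.0928]), np.float64(0.0459))
(array([0.6424, 0.1332, 0.1124]), np.float64(0.0008))
[[0.653  0.1665 0.093 ]
 [0.6583 0.194  0.093 ]
 [0.6472 0.1372 0.093 ]]
28.97 [ 0.4129 -0.1345  0.1758] [ 0.0737  0.9973  0.0015 -0.0033] F [0.3 1.4 0.5] w 0.5 g 0.0
[-1.16 -0.41  1.19  2.05  0.39  1.28  1.3 ]
```

```bash

python3 -m inch '[[[0,0.03,-0.03],[0,0,0.1]],[[0,0.06,-0.06],[0,0,0.2]],[[0,0.1,-0.09],[0,0,0.3]],[[0,0.13,-0.12],[0,0,0.4]],[[0,0.16,-0.12],[0,0,0.5]]]' >/dev/null
python3 -c "
from h import *
s=st();print(s['qpos'].round(2));plan([.45,.17,.3],-99);plan([.45,.17,.3],81)"
```

```text
29.38 [0.4381 0.0306 0.2996] [ 0.3171  0.9484  0.0011 -0.002 ] F [ 0.6 -0.2  1.7] w 0.503 g 0.0
[-1.1  -0.24  0.8   1.84  0.17  1.48  0.6 ]
plan [0.0743, 0.1185, 0.0001] [-0.002, -0.004, 1.083] n=3.4
plan [0.0743, 0.1185, 0.0001] [-0.002, -0.004, 1.083] n=3.4
```

```bash

python3 -m inch '[[[0.01,0.02,0],[0,0,0.12]],[[0.03,0.05,0],[0,0,0.24]],[[0.05,0.08,0],[0,0,0.36]],[[0.06,0.1,0],[0,0,0.48]],[[0.07,0.12,0],[0,0,0.6]]]' -0.3 >/dev/null
python3 -m inch '[[[0,0,0],[0,0,0.12]],[[0,0,0],[0,0,0.24]],[[0,0,0],[0,0,0.36]],[[0,0,0],[0,0,0.48]],[[0,0,0],[0,0,0.48]]]' >/dev/null
python3 -c "
from h import *
s=st();print(s['qpos'].round(2));plan([.652,.173,.3],-99);plan([.652,.173,.2],-99)"
```

```text
30.22 [0.452  0.1678 0.2959] [ 0.7593  0.6507 -0.0025 -0.0025] F [ 1.   0.4 -0.3] w 0.652 g 0.0
[-1.12 -0.05  0.66  1.75  0.03  1.44 -0.62]
plan [0.0358, 0.1968, -0.0055] [-0.007, 0.001, 0.003] n=4.8
plan [0.0359, 0.1975, 0.0945] [-0.007, 0.001, 0.003] n=5.3
```

```bash

python3 -m inch '[[[0.01,0.04,0],[0,0,0]],[[0.02,0.08,0.0],[0,0,0]],[[0.03,0.12,0.0],[0,0,0]],[[0.036,0.16,0.02],[0,0,0]],[[0.036,0.198,0.05],[0,0,0]]]' |grep force
python3 -m inch '[[[0,0,0.02],[0,0,0]],[[0,0,0.04],[0,0,0]],[[0,0,0.06],[0,0,0]],[[0,0,0.08],[0,0,0]],[[0,0,0.1],[0,0,0]]]' |grep force
python3 -c "
from h import *
s=st();print(s['qpos'].round(2));plan([.652,.173,.074],-99)
b=snap('top');a=snap('scene')
cv2.imwrite('pics/a6.png',cv2.resize(np.hstack([a[115:215,160:260],b[155:255,120:220]])[:,:,::-1],None,fx=4,fy=4,interpolation=cv2.INTER_CUBIC))"
```

```text
force: [-0.4, 1.3, 1.1]
grip_force: 0.0
force: [0.7, 0.5, 0.2]
grip_force: 0.0
31.05 [0.6442 0.1754 0.1495] [ 0.7558  0.6548 -0.0026 -0.0024] F [0.7 0.5 0.2] w 0.65 g 0.0
[-0.83  0.56  0.71  1.46 -0.38  1.26 -0.22]
plan [-0.0012, 0.0086, 0.0755] [-0.007, 0.001, 0.014] n=1.8
```

View pics/a6.png

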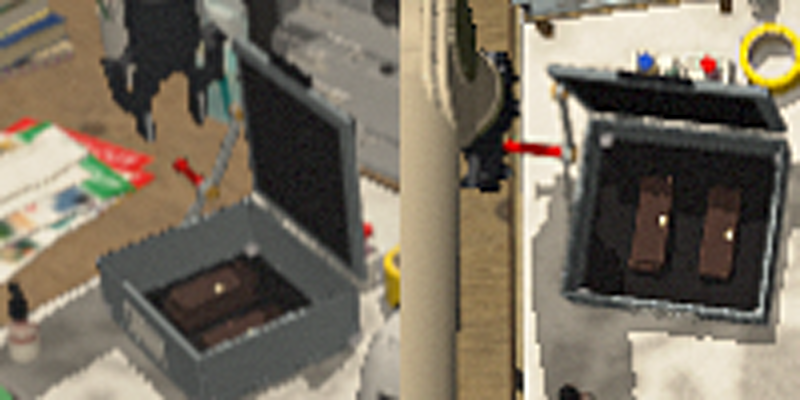

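The left crop shows the open fingers at about (148,130) and (205,115), just above the red knob at (180,163)–(212,185). In the right crop the knob runs from (505,147) to (562,152).

```bash
python3 -c "
from h import *
P=np.array([[.6442,.1754,.1495],[.652,.173,.093],[.651,.166,.093],[.651+.0045,.166+.0295,.093],[.6465,.1365,.093]])
print(((proj('scene',P)-[160,115])*4).round(0).tolist());print(((proj('top',P)-[120,155])*4+[400,0]).round(0).tolist())
print('tri center/outer/inner',tri((120+(533-400)/4,155+149/4),(160+196/4,115+174/4)),tri((120+(505-400)/4,155+147/4),(160+176/4,115+162/4)),tri((120+(562-400)/4,155+152/4),(160+213/4,115+187/4)))"
```

```text
[[175.0, 127.0], [187.0, 169.0], [190.0, 172.0], [176.0, 160.0], [204.0, 184.0]]
[[507.0, 144.0], [523.0, 148.0], [530.0, 149.0], [501.0, 146.0], [558.0, 152.0]]
tri center/outer/inner (array([0.6529, 0.162 , 0.0906]), np.float64(0.004)) (array([0.6535, 0.1922, 0.0932]), np.float64(0.002)) (array([0.6496, 0.1315, 0.0889]), np.float64(0.0066))
```

```bash

python3 -m inch '[[[0,0.009,0.0],[0,0,0]],[[0,0.009,0.02],[0,0,0]],[[0,0.009,0.04],[0,0,0]],[[0,0.009,0.055],[0,0,0]],[[0,0.009,0.06],[0,0,0]]]' |grep -E "pos|force"
python3 -m inch '[[[0,0,0.004],[0,0,0]],[[0,0,0.008],[0,0,0]],[[0,0,0.012],[0,0,0]],[[0,0,0.015],[0,0,0]],[[0,0,0.015],[0,0,0]]]' |grep -E "pos|force"
python3 -m inch '[[[0,0,0],[0,0,0]],[[0,0,0],[0,0,0]],[[0,0,0],[0,0,0]],[[0,0,0],[0,0,0]],[[0,0,0],[0,0,0]]]' 1 25
python3 -c "
from h import *
s=st();plan([.652,.171,.074],-99)"
```

```text
tcp_pos: [0.6521, 0.1742, 0.0895]
force: [-0.7, 0.2, -0.5]
grip_force: 0.0
tcp_pos: [0.6527, 0.1741, 0.0756]
force: [0.3, 0.9, -0.3]
grip_force: 0.0
time_s: 32.4
tcp_pos: [0.6531, 0.174, 0.0761]
eef_rot: [0.757, 0.653, -0.002, -0.002]
force: [2.0, 0.4, 1.2]
width: 0.153
grip_force: 24.5
32.4 [0.6531 0.174  0.0761] [ 0.7575  0.6529 -0.002  -0.0022] F [2.  0.4 1.2] w 0.153 g 24.5
plan [-0.0031, -0.0006, 0.0021] [-0.006, 0.0, 0.009] n=0.1
```

```bash

python3 -m inch '[[[0,-0.003,-0.002],[0,0,0]],[[0,-0.005,-0.004],[0,0,0]],[[0,-0.008,-0.006],[0,0,0]],[[0,-0.011,-0.008],[0,0,0]],[[0,-0.014,-0.010],[0,0,0]]]'

```

```text
time_s: 32.82
tcp_pos: [0.6399, 0.1762, 0.087]
eef_rot: [0.757, 0.653, -0.001, -0.002]
force: [5.8, 1.2, 3.4]
width: 0.155
grip_force: 24.5
```

```bash

python3 -m inch '[[[0,-0.0045,-0.0025],[0,0,0]],[[0,-0.009,-0.0045],[0,0,0]],[[0,-0.0135,-0.0065],[0,0,0]],[[0,-0.0185,-0.008],[0,0,0]],[[0,-0.0235,-0.0095],[0,0,0]]]'|grep -vE "time|rot"

```

```text
tcp_pos: [0.6181, 0.1799, 0.0979]
force: [6.0, 0.3, 3.7]
width: 0.146
grip_force: 24.5
```

```bash

python3 -m inch '[[[0,-0.005,-0.001],[0,0,0]],[[0,-0.010,-0.0015],[0,0,0]],[[0,-0.015,-0.002],[0,0,0]],[[0,-0.020,-0.002],[0,0,0]],[[0,-0.025,-0.002],[0,0,0]]]'|grep -vE "time|rot"
python3 -c "
from h import *
st();b=snap('top');a=snap('scene')
cv2.imwrite('pics/a7.png',cv2.resize(np.hstack([a[95:215,150:270],b[145:265,120:240]])[:,:,::-1],None,fx=3.3,fy=3.3,interpolation=cv2.INTER_CUBIC))"
```

```text
tcp_pos: [0.5922, 0.184, 0.0991]
force: [5.4, 3.4, 5.0]
width: 0.148
grip_force: 25.4
33.65 [0.5922 0.184  0.0991] [ 7.573e-01  6.531e-01 -5.000e-04 -1.800e-03] F [5.4 3.4 5. ] w 0.148 g 25.4
```

View pics/a7.png

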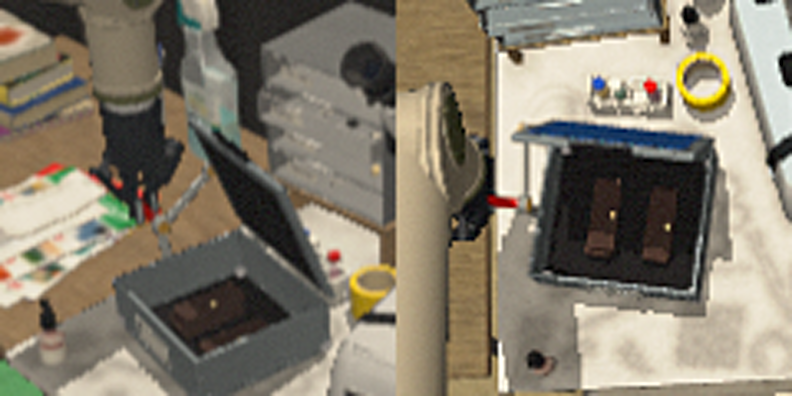

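The lid has tipped forward, its blue top edge showing at right-crop (610,133). The stay is unlocked, the knob is still in the grip at (150,205), and the cases have not moved.

```bash

python3 -m inch '[[[0,-0.005,0.0005],[0,0,0]],[[0,-0.010,0.001],[0,0,0]],[[0,-0.015,0.0025],[0,0,0]],[[0,-0.020,0.0035],[0,0,0]],[[0,-0.025,0.0055],[0,0,0]]]'|grep -vE "time|rot"
python3 -m inch '[[[0,-0.0045,0.002],[0,0,0]],[[0,-0.009,0.004],[0,0,0]],[[0,-0.0135,0.0065],[0,0,0]],[[0,-0.018,0.0095],[0,0,0]],[[0,-0.022,0.0125],[0,0,0]]]'|grep -vE "time|rot"

```

```text
tcp_pos: [0.5669, 0.1878, 0.0932]
force: [4.7, 3.2, 2.4]
width: 0.155
grip_force: 25.2
tcp_pos: [0.5445, 0.1909, 0.0802]
force: [4.4, 3.7, 0.9]
width: 0.153
grip_force: 25.3
```

```bash

python3 -m inch '[[[0,-0.004,0.003],[0,0,0]],[[0,-0.0075,0.0065],[0,0,0]],[[0,-0.011,0.0105],[0,0,0]],[[0,-0.0145,0.0145],[0,0,0]],[[0,-0.0175,0.0185],[0,0,0]]]'|grep -vE "time|rot"
python3 -m inch '[[[0,-0.0025,0.004],[0,0,0]],[[0,-0.005,0.0085],[0,0,0]],[[0,-0.0075,0.013],[0,0,0]],[[0,-0.0095,0.018],[0,0,0]],[[0,-0.011,0.023],[0,0,0]]]'|grep -vE "time|rot"
python3 -c "
from h import *
st();b=snap('top');a=snap('scene')
cv2.imwrite('pics/a8.png',cv2.resize(np.hstack([a[95:215,150:270],b[145:265,120:240]])[:,:,::-1],None,fx=3.3,fy=3.3,interpolation=cv2.INTER_CUBIC))"
```

```text
tcp_pos: [0.5272, 0.1935, 0.0618]
force: [7.1, 3.8, 0.1]
width: 0.148
grip_force: 25.0
tcp_pos: [0.5164, 0.1949, 0.0389]
force: [4.8, 2.2, 2.2]
width: 0.155
grip_force: 24.9
35.42 [0.5164 0.1949 0.0389] [ 0.7573  0.6531 -0.0015 -0.0022] F [4.8 2.2 2.2] w 0.155 g 24.9
```

View pics/a8.png

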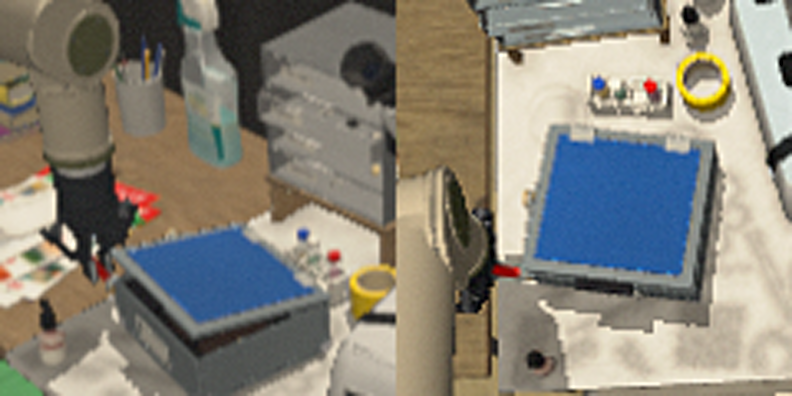

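The lid is almost shut, with a narrow gap left at the front edge (left crop (200,335)). The dropper at (535,360) and the tape at (703,80) are undisturbed.

```bash

python3 -m inch '[[[0,-0.0005,0.002],[0,0,0]],[[0,-0.001,0.004],[0,0,0]],[[0,-0.0015,0.006],[0,0,0]],[[0,-0.002,0.008],[0,0,0]],[[0,-0.0025,0.010],[0,0,0]]]'|grep -vE "time|rot"
python3 -m inch '[[[0,-0.0005,0.0015],[0,0,0]],[[0,-0.0005,0.003],[0,0,0]],[[0,-0.001,0.0045],[0,0,0]],[[0,-0.001,0.006],[0,0,0]],[[0,-0.001,0.0065],[0,0,0]]]'|grep -vE "time|rot"

```

```text
tcp_pos: [0.5141, 0.1951, 0.029]
force: [5.9, 2.0, 1.7]
width: 0.15
grip_force: 25.0
tcp_pos: [0.5133, 0.1952, 0.0226]
force: [6.2, 1.7, 3.5]
width: 0.153
grip_force: 25.2
```

```bash

python3 -m inch '[[[0,0,0.001],[0,0,0]],[[0,0,0.002],[0,0,0]],[[0,0,0.003],[0,0,0]],[[0,0,0.003],[0,0,0]],[[0,0,0.003],[0,0,0]]]'|grep -vE "time|rot"

```

```text
tcp_pos: [0.5133, 0.1953, 0.02]
force: [3.7, 2.6, 7.2]
width: 0.152
grip_force: 25.8
```

```bash

python3 -m inch '[[[0,0,0.001],[0,0,0]],[[0,0,0.002],[0,0,0]],[[0,0,0.003],[0,0,0]],[[0,0,0.004],[0,0,0]],[[0,0,0.004],[0,0,0]]]'|grep -vE "time|rot"
python3 -c "
from h import *
b=snap('top');a=snap('scene')
cv2.imwrite('pics/a9.png',cv2.resize(np.hstack([a[125:225,170:270],b[145:245,140:240]])[:,:,::-1],None,fx=4,fy=4,interpolation=cv2.INTER_CUBIC))"
```

```text
tcp_pos: [0.5134, 0.1954, 0.0168]
force: [0.1, 0.4, 17.4]
width: 0.151
grip_force: 26.9
```

View pics/a9.png

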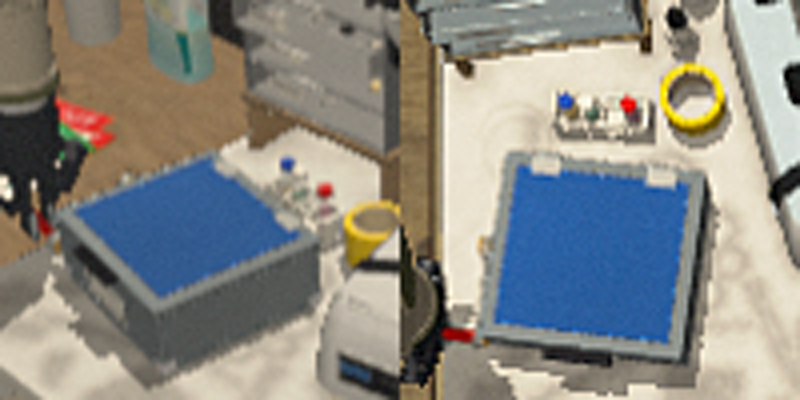

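The lid looks fully closed with no gap in the left crop, front edge (110,270)–(160,305). The knob is down at its end position, and the force is rising against the stop.

```bash

python3 -m inch '[[[0,0,0],[0,0,0]],[[0,0,0],[0,0,0]],[[0,0,0],[0,0,0]],[[0,0,0],[0,0,0]],[[0,0,0],[0,0,0]]]' -0.2|grep -vE "time|rot"
python3 -m inch '[[[0,0,-0.02],[0,0,0]],[[0,0,-0.05],[0,0,0]],[[0,0,-0.09],[0,0,0]],[[0,0,-0.13],[0,0,0]],[[0,0,-0.16],[0,0,0]]]' |grep -vE "time|rot"
python3 -c "
from h import *
# spot near the front edge of the lid: chest cx=-75, cy=20
plan([.577-.074+.003,.026+.011+.02,.13]);plan([.506,.057,.083])"
```

```text
tcp_pos: [0.5118, 0.1947, 0.0148]
force: [-0.1, 0.9, 0.2]
width: 0.599
grip_force: 0.0
tcp_pos: [0.5138, 0.1945, 0.178]
force: [0.4, 1.3, -0.8]
width: 0.597
grip_force: 0.0
plan [-0.1371, 0.0129, 0.0479] [0.0, 0.0, 0.0] n=3.5
plan [-0.1371, 0.0132, 0.0949] [0.0, 0.0, 0.0] n=4.0
```

Next I press the front of the lid lightly with shut fingers, to confirm it is seated.

```bash

python3 -m inch '[[[-0.03,0,0],[0,0,0]],[[-0.06,0,0],[0,0,0]],[[-0.09,0,0],[0,0,0]],[[-0.12,0.005,0],[0,0,0]],[[-0.137,0.013,0.02],[0,0,0]]]' 1 30|grep -E "pos|force:"
python3 -m inch '[[[0,0,0.02],[0,0,0]],[[0,0,0.04],[0,0,0]],[[0,0,0.055],[0,0,0]],[[0,0,0.063],[0,0,0]],[[0,0,0.068],[0,0,0]]]' |grep -E "pos|force:"
python3 -m inch '[[[0,0,0.002],[0,0,0]],[[0,0,0.004],[0,0,0]],[[0,0,0.006],[0,0,0]],[[0,0,0.008],[0,0,0]],[[0,0,0.008],[0,0,0]]]' |grep -E "pos|force:"

```

```text
tcp_pos: [0.5069, 0.0544, 0.1577]
force: [1.3, 0.6, 0.9]
grip_force: 0.0
tcp_pos: [0.5049, 0.0572, 0.0862]
force: [0.7, -0.1, -0.4]
grip_force: 0.0
tcp_pos: [0.5062, 0.0576, 0.0817]
force: [-12.7, -1.4, 32.0]
grip_force: 15.7
```

```bash

python3 -m inch '[[[0,0,-0.01],[0,0,0]],[[0,0,-0.03],[0,0,0]],[[0,0,-0.07],[0,0,0]],[[0,0,-0.11],[0,0,0]],[[0,0,-0.15],[0,0,0]]]' |grep -E "pos|force:"
python3 -m inch '[[[0.02,-0.03,0],[0,0,0]],[[0.04,-0.05,0],[0,0,0]],[[0.06,-0.07,0],[0,0,0]],[[0.08,-0.08,0],[0,0,0]],[[0.1,-0.08,0],[0,0,0]]]' |grep -E "pos|force:"
python3 -m inch '[[[0,0,0],[0,0,0]],[[0,0,0],[0,0,0]],[[0,0,0],[0,0,0]],[[0,0,0],[0,0,0]],[[0,0,0],[0,0,0]]]'|grep -E "pos|force:"
python3 -c "
from h import *
b=snap('top');a=snap('scene')
cv2.imwrite('pics/b1.png',cv2.resize(np.hstack([a[115:275,150:310],b[145:305,140:300]])[:,:,::-1],None,fx=2.5,fy=2.5,interpolation=cv2.INTER_CUBIC))"
```

```text
tcp_pos: [0.5063, 0.0568, 0.2314]
force: [0.5, 1.6, 0.1]
grip_force: 0.0
tcp_pos: [0.4406, 0.1697, 0.2305]
force: [0.7, -0.1, 0.3]
grip_force: 0.0
tcp_pos: [0.4424, 0.1671, 0.2298]
force: [0.8, 0.6, -0.6]
grip_force: 0.0
```

View pics/b1.png

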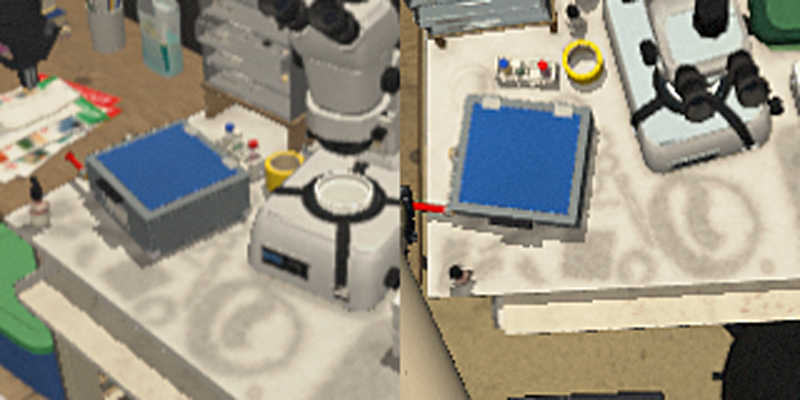

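The lid is shut, no cases are left on the desk, the dropper at (40,205) and tape at (285,170) are in place, and the robot is clear.

```bash
python3 -c "
from plant import bot
print(bot.job_done())"
```

```text
the job is handed in; nothing more can be done
None
```

I put all five brown slide cases in the chest, then unlocked the stay and lowered the lid under control until it was shut. The dropper bottle and tape roll stayed where they were, and I handed the job in with the arm clear; no verdict came back.

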